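Stand the counter mirror on its strut

TASK

Take the counter mirror out of the sorter, fold out the strut on its back as far as it goes, and stand the mirror up on the grey mat, leaning back on its strut, all of it on the mat and squarely facing the customer's side (glass away from the robot). It is glass, so handle it gently, and leave everything else where it is.

Things in the scene. Friction and masses are not known exactly. Their poses are not given: they have to be found in the camera images.
- mirror: Counter mirror, about 0.53 kg: flat panel 150 mm wide, 180 high, 12 thick, aluminium frame, rubber strip under its bottom edge; the tallest thing in the sorter, where it starts upright in one slot, glass away from the robot, strut folded. Origin: middle of the bottom edge, mid-thickness. z up along the panel, y along the bottom edge, x out of the glass (glass at x = +6 mm, back at -6). On its strut it leans back about 0.43 rad.
- strut (a joint): Angle of the strut, the black leg on the mirror's back: 0 folded, 0.70 rad at its stop. Its foot swings away from the back. Leg 36 mm wide with parallel sides, 6 thick, 120 long; folded there is a 4 mm gap behind it. A friction hinge (0.03 N m, 0.25 N at the foot) holds it anywhere. In the sorter it has no room to open: put the mirror down outside first, e.g. leaned glass-in, 0.3 rad, on the sorter's front.
- strut_hinge (a point): Point on the strut's hinge axis, in the mirror's frame 13 mm behind the origin and 132 mm up. Its axes are the leg's own: the leg runs 120 mm along its -z and is 36 mm wide along y.
- strut_foot (a point): Centre of the strut's round rubber foot (radius 4 mm, 40 mm wide), 116 mm from the hinge, centred across the leg.
- base_left (a point): The +y end of the mirror's bottom edge, mid-thickness.
- base_right (a point): The -y end of the mirror's bottom edge, mid-thickness.
- sorter: Fixed plywood sorter, 119 mm (x) by 190 (y), 100 high: 10 mm floor and four upright boards 8 mm thick across x; three slots 29 mm wide at x = -37, 0, +37 mm, open above and at the ends. Origin: centre of its underside; x points away from the robot. Its flat front face (x = -59.5 mm, solid up to 100 mm) is firm to lean things on. Other slots hold things up to 98 mm high, their tops at most 108 mm over the table.
- table: The bench; its top is at z = 0.
- mat: Fixed grey fitting mat, 240 mm (x) by 300 mm (y), 3 mm thick. Origin: centre of its underside on the table; x points to the customer's side, away from the robot.
- mat_far_edge (a point): Middle of the mat's edge on the customer's side (x = +120 mm, on top of the mat).
- tint_board: White tint sample board, 14 x 150 x 92 mm high, upright in another slot of the sorter; a bystander; its origin is the centre of its underside.
- flipper_case: Slim black case, 14 x 135 x 98 mm high, upright in another slot of the sorter; a bystander; its origin is the centre of its underside.
- spectacles: Pair of spectacles, 140 mm wide, 135 mm deep, 43 mm high, a bystander; its origin is the centre of its underside of the lenses.
- hard_case: Blue spectacle case, 62 x 158 x 39 mm high, a bystander; its origin is the centre of its underside.
- job_tray: Blue job tray with two lenses, 150 x 210 x 40 mm high, a bystander; its origin is the centre of its underside.
- spray: White bottle, 48 mm across, 150 mm high, a bystander; its origin is the centre of its underside.
- screwdriver: Small screwdriver, 130 mm long, lying along its x, a bystander; its origin is the centre of its underside.
- lens_blank: Round clear lens blank, 69 mm across, 12.5 mm high, a bystander; its origin is the centre of its underside.

How it is judged:
By the outcome, as a careful person would: the job done as asked, in the order asked, and still so for the second after the job is handed in, with the robot touching nothing.
It also fails if it takes over 67 s, if anything falls off the work surface, if the arm or the gripper's body presses on something with over 40 N, if the wrist force passes 120 N, or if a joint passes its speed limit or range.

ROBOT

A 6-joint arm with a two-finger parallel gripper is mounted at the origin on the work surface. World frame = base frame: x ahead of the robot, y to its left, z up, the work surface at z = 0. Lengths are in m, angles in rad, forces in N, time in s.
With the tool pointing down it reaches from about 0.2 to 0.875 m from the base axis. Payload 3.4 kg.
Tool frame: the origin (TCP) lies between the finger pads; the fingertips stand 25 mm ahead of it and the grasp point (between the pads) lies 6 mm ahead of it (tip_extent is the distance from the TCP to the fingertips, in m); z points along the fingers, y is the line along which they close (so a half turn about z gives the same grasp; the last joint's range is limited). The gripper opens to 94 mm and grips with 3 to 60 N. Pads are 16 mm wide; open, the fingers measure 119 mm over their backs; the gripper's body (75 mm by 177 mm) begins 78 mm behind the grasp point.
Start: joints at [1.222, 0.276, 1.505, -0, 1.361, -0.121], TCP at [0.13, 0.56, 0.199] pointing down, gripper open.
Joint ranges: [-2.89, 2.89], [-0.75, 2.08], [0.22, 2.7], [-1.18, 4.32], [0.11, 2.71], [-2.7, 2.7]. Speed limits (rad/s): [2.57, 2.57, 3.14, 3.14, 3.14, 3.14].

INTERFACE

Orientations are given as a rotation vector (axis times angle).
In Python, from bench import * gives the robot as it stands.
- The arm moves only by the tool send_rows, never from a script. Its argument "rows" is text: rows parted by semicolons, each of 5 numbers parted by spaces: the shift along the world's x, y, z in m, then the turn about the world's z in rad, then the opening, from 0 (shut) to 1 (fully open). A call has 1 to 8 rows; each row is the pose to reach, as a shift and turn from the pose commanded when the call began; what a row does not reach only later rows make up. A row lasts 1/12 s, in which the tool goes at most 41.7 mm and 7.16 degrees, less where a joint would pass 70% of its speed; a pose out of reach is approached as far as the arm can. A call with a gripper value outside its range is refused whole. The fingers move at their own pace and stop on an object; the grip force is fixed at half the most. Time passes only in rows, so rows that repeat a pose let the fingers close. It gives the time, the measured TCP pose, the force, the opening and the grip force at its end, in the units of the state.
- sense(): the state, without advancing time (a new reading comes with each control period).
- get_image(name): name is "side" or "top" or "wrist"; returns a dict with "color" (384x512x3 uint8, red, green, blue), "z_map" (384x512 float32, m along the optical axis (not along the pixel's ray), 0 where there is no reading), "mtx" (3x3 intrinsics, pixels), "extrinsics" (4x4, takes a point from camera to world coordinates). Camera axes: x right, y up, looking along -z (the intrinsics and any distortion apply to the point x, -y, -z); pixel columns grow to the right and rows downward; lengths in m; the calibration is good to about 2 mm. A picture is of the moment at which its call begins.
- close_job(): hands the job in; it is judged then, once.
The state is a dict: "time_s": time; "qpos": joint angles; "dq": joint speeds; "joint_efforts": joint torques, N m; "eef_pos": TCP position; "ee_rot": TCP orientation; "ft_force": force on the tool from outside, world axes, zero at the start; "moment": the same for the moment, N m; "width": finger opening in m; "grip_force": force on a finger pad.
Only numpy, scipy, OpenCV 4.12 (cv2) and the standard library are available. Lean on these libraries where they do the work, as an engineer would, in place of code of your own. Each camera call takes 0.05 s, during which the arm holds its last target. There are 200 camera calls.

## Working session

There is one attempt and no reset: what is moved stays moved. The work goes in short steps, Python scripts to look and compute and a tool call to move; the robot and the scene stay as the last step left them, time stands still between calls to the robot, and variables do not carry over. Pictures are saved under pics/ and viewed, at most 10 in all, crops included, and the job is handed in when it is done.

Besides the shell and the picture viewer there is one more tool, called after "Request:" by a JSON object that holds its "api" and its "payload". send_rows: Moves the arm, as the interface text tells. Its arguments: {"type":"object","properties":{"rows":{"type":"string"}},"required":["rows"]}

```bash
mkdir -p pics; cat > h.py <<'E'
import numpy as np, cv2
from bench import *
def pts(im):
    z=im["z_map"]; K=im["mtx"]; v,u=np.mgrid[0:384,0:512]
    p=np.stack([(u-K[0,2])/K[0,0]*z,-(v-K[1,2])/K[1,1]*z,-z],-1)
    T=im["extrinsics"]; w=p@T[:3,:3].T+T[:3,3]; w[z<=0]=np.nan
    return w
E
python3 - <<'E'
from h import *
s=sense(); print({k:np.round(v,3) for k,v in s.items()})
a=[]
for n in("top","side"):
    im=get_image(n); np.savez("pics/%s0.npz"%n,**im); a.append(im["color"])
    print(n,np.round(im["extrinsics"],3).tolist(),im["mtx"].tolist())
    cv2.imwrite("pics/%s0.png"%n,cv2.resize(im["color"][...,::-1],(768,576)))
E
```

```text
{'time_s': np.float64(0.0), 'qpos': array([ 1.222,  0.277,  1.506,  0.   ,  1.361, -0.121]), 'dq': array([-0.001, -0.001,  0.001, -0.   , -0.   , -0.001]), 'joint_efforts': array([-1.0000e-03, -4.0459e+01, -2.3723e+01,  7.0000e-02,  3.5000e-02,
       -0.0000e+00]), 'eef_pos': array([0.13 , 0.56 , 0.198]), 'ee_rot': array([-3.570e-01, -3.121e+00,  3.000e-03]), 'ft_force': array([-0.376, -0.806, -1.072]), 'moment': array([0.054, 0.022, 0.035]), 'grip_force': np.float64(0.0), 'width': np.float64(0.094)}
top [[-0.016, 0.974, -0.227, 0.227], [-1.0, -0.017, -0.002, -0.043], [-0.006, 0.227, 0.974, 1.622], [0.0, 0.0, 0.0, 1.0]] [[460.25258106840806, 0.0, 253.91369183861795], [0.0, 460.25258106840806, 187.67491244711826], [0.0, 0.0, 1.0]]
side [[0.991, 0.094, -0.093, 0.497], [-0.132, 0.722, -0.679, -0.789], [0.004, 0.686, 0.728, 0.91], [0.0, 0.0, 0.0, 1.0]] [[369.7233705493873, 0.0, 253.39082611201636], [0.0, 369.7233705493873, 190.5087609198425], [0.0, 0.0, 1.0]]
```

View pics/top0.png

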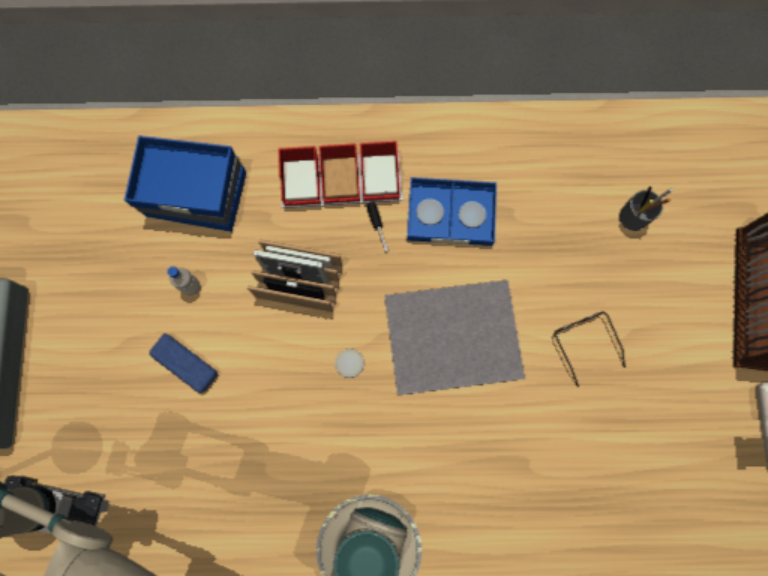

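View pics/side0.png

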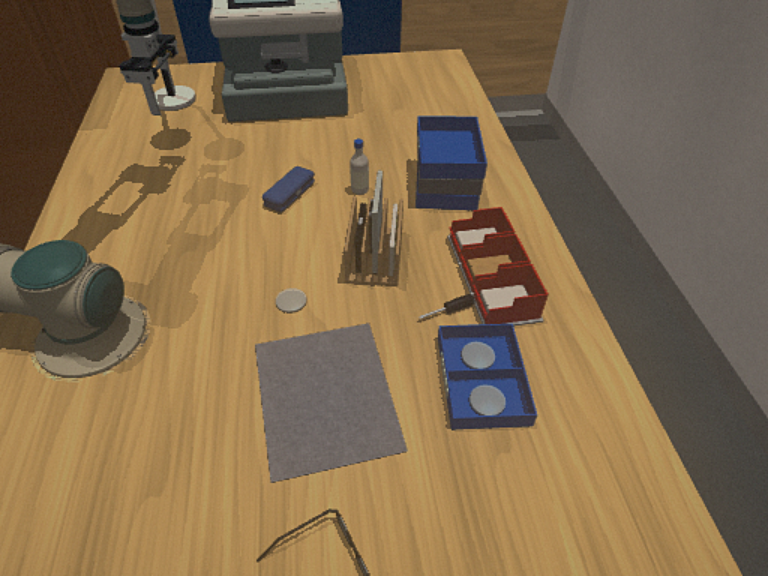

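The top view shows the sorter at about (297,280), the mirror in its middle slot and the mat at (455,338). The side view confirms that the mirror is the tallest thing, at (377,215). Next I measure them.

```bash
python3 - <<'E'
from h import *
for n in("top","side"):
    im=dict(np.load("pics/%s0.npz"%n)); w=pts(im); c=im["color"].astype(int)
    hsv=cv2.cvtColor(im["color"],cv2.COLOR_RGB2HSV)
    z=w[...,2]; X=w[...,0];Y=w[...,1]
    print(n)
    def rect(m,name):
        p=w[m][:,:2].astype(np.float32); r=cv2.minAreaRect(p); print(name,m.sum(),np.round(r[0],4),np.round(r[1],4),round(r[2],2),"z",np.round(np.percentile(w[m][:,2],[5,50,95]),4)); 
    m=(hsv[...,1]<60)&(abs(z-.003)<.012)&(X>.25)&(X<.75)&(Y>-.4)&(Y<.1)
    m=cv2.morphologyEx(m.astype(np.uint8),cv2.MORPH_OPEN,np.ones((5,5)))
    k,l,s,_=cv2.connectedComponentsWithStats(m); rect(l==1+s[1:,4].argmax(),"mat")
    R=(X>.35)&(X<.75)&(Y>.0)&(Y<.35)
    m=R&(z>.15)&(z<.21)&(Y<.28); rect(m,"mirror")
    p=w[R&(z>.14)&(z<.18)]; 
    m2=R&(z>.182)&(z<.2)&(Y<.28); 
    if m2.sum()>4: rect(m2,"mirrortop")
    m=R&(z>.085)&(z<.104)&(hsv[...,1]>70)&(hsv[...,0]<25)&(Y<.27); rect(m,"boards")
    m=R&(z>.02)&(z<.112)&(Y<.27)&(Y>.05); rect(m,"all")
E
```

```text
top
mat 5481 [ 0.4704 -0.2076] [0.2396 0.2983] 6.44 z [-0.0028  0.0033  0.0093]
mirror 291 [0.6134 0.1631] [0.1507 0.0215] 78.3 z [0.1534 0.1869 0.1937]
mirrortop 184 [0.6173 0.1623] [0.1507 0.0146] 77.62 z [0.1834 0.1895 0.1946]
boards 449 [0.6114 0.161 ] [0.1913 0.1209] 78.09 z [0.0888 0.0976 0.1032]
all 1528 [0.5564 0.1499] [0.2385 0.2229] 77.59 z [0.031  0.0936 0.1083]
side
mat 7657 [ 0.4714 -0.2066] [0.2391 0.3018] 6.42 z [0.0001 0.0028 0.0055]
mirror 164 [0.6183 0.1589] [0.1491 0.0118] 78.06 z [0.1553 0.1881 0.1911]
mirrortop 115 [0.6183 0.1589] [0.1491 0.0118] 78.06 z [0.1852 0.189  0.1914]
boards 457 [0.613 0.161] [0.1974 0.1186] 78.15 z [0.089  0.0985 0.1022]
all 1286 [0.6129 0.1607] [0.198  0.1188] 78.05 z [0.028  0.0915 0.1073]
```

Request:
{"api": "send_rows", "payload": {"rows": "0.02 -0.015 0.015 -0.09 1;0.05 -0.04 0.03 -0.18 1;0.08 -0.065 0.045 -0.27 1;0.11 -0.09 0.06 -0.37 1;0.14 -0.115 0.075 -0.46 1;0.17 -0.14 0.09 -0.56 1;0.2 -0.165 0.1 -0.66 1;0.23 -0.19 0.1 -0.76 1"}}

```text
time_s: 0.77
eef_pos: [0.3618, 0.3694, 0.3016]
ee_rot: [1.495, 2.761, 0.006]
ft_force: [-0.1, 0.5, 0.6]
width: 0.0942
grip_force: 0.0
```

Request:
{"api": "send_rows", "payload": {"rows": "0.03 -0.025 0 -0.1 1;0.06 -0.05 0 -0.2 1;0.09 -0.075 0 -0.3 1;0.12 -0.1 0 -0.4 1;0.15 -0.125 0 -0.5 1;0.18 -0.15 0 -0.6 0.8;0.21 -0.175 0 -0.7 0.8;0.23 -0.19 0 -0.79 0.7"}}

```text
time_s: 1.43
eef_pos: [0.5922, 0.177, 0.2982]
ee_rot: [2.446, 1.97, -0.002]
ft_force: [-0.0, 0.8, -0.4]
width: 0.0773
grip_force: 0.0
```

Request:
{"api": "send_rows", "payload": {"rows": "0.028 -0.019 0 0 0.6;0.028 -0.019 0 0 0.5;0.028 -0.019 0 0 0.5"}}

```text
time_s: 1.68
eef_pos: [0.6186, 0.1599, 0.2977]
ee_rot: [-2.44, -1.976, 0.003]
ft_force: [-0.3, 0.0, -0.5]
width: 0.0573
grip_force: 0.0
```

```bash
cat >> h.py <<'E'
from scipy.spatial.transform import Rotation as Ro
def yaw():
    y=Ro.from_rotvec(sense()["ee_rot"]).as_matrix(); return np.degrees(np.arctan2(y[1,1],y[0,1])), y[:,2]
E
python3 - <<'E'
from h import *
s=sense(); print(s["time_s"],s["eef_pos"],yaw(),s["qpos"],s["width"],s["ft_force"])
im=get_image("wrist"); np.savez("pics/w1.npz",**im); cv2.imwrite("pics/w1.png",im["color"][...,::-1])
w=pts(im); z=w[...,2]
m=(z>.183)&(z<.2); p=w[m][:,:2].astype(np.float32); print(m.sum(),cv2.minAreaRect(p),np.median(w[m],0))
m=(z>.085)&(z<.11); print(cv2.minAreaRect(w[m][:,:2].astype(np.float32)))
E
```

```text
1.6833 [0.61862618 0.15991465 0.29767356] (np.float64(-11.995844980563136), array([-2.54791941e-03, -2.65656155e-04, -9.99996719e-01])) [1.44069418e-01 3.43815690e-01 1.16792245e+00 1.03100462e-04
 1.63241418e+00 3.53441664e-01] 0.05727668244582759 [-0.25837465  0.00458383 -0.48556834]
1359 ((0.6175511479377747, 0.163421630859375), (0.1483674794435501, 0.012096577323973179), 78.28368377685547) [0.61924913 0.16989402 0.19022321]
((0.6882559657096863, 0.23565462231636047), (0.42985549569129944, 0.20146556198596954), 44.3134651184082)
```

View pics/w1.png

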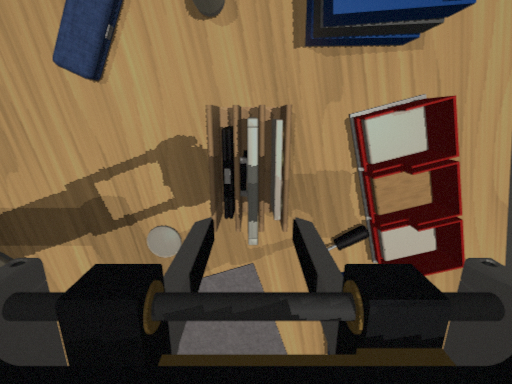

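The wrist view shows the mirror upright at column 252, rows 118–244, between the fingers. I descend, grip and lift.

Request:
{"api": "send_rows", "payload": {"rows": "-0.001 0.002 -0.03 0 0.45;-0.001 0.002 -0.06 0 0.4;-0.001 0.002 -0.09 0 0.4;-0.001 0.002 -0.11 0 0.4;-0.001 0.002 -0.115 0 0.3;-0.001 0.002 -0.115 0 0.2;-0.001 0.002 -0.115 0 0.15;-0.001 0.002 -0.115 0 0.15"}}

```text
time_s: 2.4
eef_pos: [0.6178, 0.1638, 0.1865]
ee_rot: [2.437, 1.98, 0.005]
ft_force: [0.2, 0.1, 0.6]
width: 0.0154
grip_force: 0.0
```

Request:
{"api": "send_rows", "payload": {"rows": "0 0 0 0 0.1;0 0 0 0 0.05;0 0 0 0 0.05;0 0 0 0 0.05;0 0 0 0 0.05"}}

```text
time_s: 2.82
eef_pos: [0.617, 0.1631, 0.1846]
ee_rot: [2.439, 1.98, 0.001]
ft_force: [-0.3, 0.3, -0.1]
width: 0.0048
grip_force: 0.0
```

Request:
{"api": "send_rows", "payload": {"rows": "0 0 0.01 0 0.05;0 0 0.025 0 0.05;0 0 0.045 0 0.05;0 0 0.065 0 0.05;0 0 0.085 0 0.05;0 0 0.105 0 0.05;0 0 0.12 0 0.05;0 0 0.125 0 0.05"}}

```text
time_s: 3.48
eef_pos: [0.618, 0.1633, 0.313]
ee_rot: [2.437, 1.978, 0.008]
ft_force: [-0.4, -0.3, 0.9]
width: 0.0047
grip_force: 0.0
```

```bash
python3 - <<'E'
from h import *
im=get_image("wrist"); s=get_image("side")
a=np.hstack([im["color"],s["color"]])[...,::-1]; cv2.imwrite("pics/b.png",cv2.resize(a,(800,300)))
for i in(im,s):
    w=pts(i); z=w[...,2]; m=(z>.15)&(z<.21)&(w[...,1]<.28)&(w[...,1]>.05)&(w[...,0]>.5)&(w[...,0]<.7)
    if m.sum()>5: print(m.sum(),cv2.minAreaRect(w[m][:,:2].astype(np.float32)),np.percentile(w[m][:,2],[5,50,95]))
    # near-gripper points
    m=(z>.28)&(z<.295); print("tips",m.sum(), cv2.minAreaRect(w[m][:,:2].astype(np.float32)) if m.sum()>5 else 0, np.nanmin(z))
E
```

```text
1174 ((0.6164667010307312, 0.16399052739143372), (0.14801907539367676, 0.014293033629655838), 78.40066528320312) [0.18781976 0.19028489 0.19154243]
tips 0 0 -0.7576445396686697
166 ((0.6184576749801636, 0.15908223390579224), (0.14871767163276672, 0.012205547653138638), 77.70858001708984) [0.15416929 0.18836048 0.19166405]
tips 665 ((0.7030678987503052, 0.5184340476989746), (0.9010054469108582, 2.2305662631988525), 83.36353302001953) -0.7725999781859066
```

View pics/b.png

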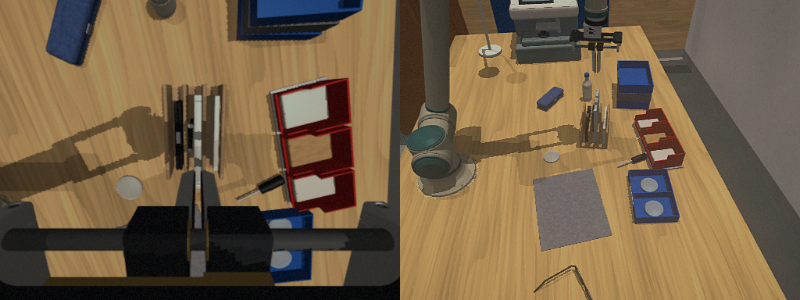

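```bash
python3 - <<'E'
from h import *
s=sense();print(s["eef_pos"],s["qpos"])
for n in("side","top","wrist"):
    im=get_image(n);T=im["extrinsics"];K=im["mtx"]
    for P in([.618,.163,.288],[.618,.163,.39],[.618,.163,.19]):
        c=T[:3,:3].T@(np.array(P)-T[:3,3]);print(n,P,K[0,2]+K[0,0]*c[0]/-c[2],K[1,2]-K[1,1]*c[1]/-c[2],-c[2])
    print(np.round(T,3).tolist())
    w=pts(im)
    if n=="side":
        m=(w[...,2]>.2)&(w[...,0]>.4)&(w[...,0]<.8)&(w[...,1]>0)&(w[...,1]<.5); print("grip pts",m.sum(),np.nanpercentile(w[m],[1,25,50,75,99],axis=0).round(3).tolist())
        v,u=np.nonzero(m);print(u.min(),u.max(),v.min(),v.max())
        i=np.argsort(w[m][:,2])[:30]; print(w[m][i].mean(0), u[i].mean(),v[i].mean())
E
```

```text
[0.61741598 0.16323228 0.31083221] [ 1.49605458e-01  3.38204634e-01  1.14531175e+00 -3.96216610e-05
  1.65516077e+00  3.56643354e-01]
side [0.618, 0.163, 0.288] 250.91158566132484 99.86822076546298 1.1108122375744058
side [0.618, 0.163, 0.39] 250.86340058623338 68.43111607119643 1.0365626499458531
side [0.618, 0.163, 0.19] 250.95217961813802 126.35269687903147 1.1821500766685056
[[0.991, 0.094, -0.093, 0.497], [-0.132, 0.722, -0.679, -0.789], [0.004, 0.686, 0.728, 0.91], [0.0, 0.0, 0.0, 1.0]]
grip pts 2669 [[0.532, 0.113, 0.329], [0.591, 0.131, 0.442], [0.612, 0.141, 0.458], [0.634, 0.151, 0.525], [0.698, 0.197, 0.58]]
217 284 0 93
[0.61656001 0.15469313 0.32462408] 250.76666666666668 90.63333333333334
top [0.618, 0.163, 0.288] 186.28298154874142 163.07529186430105 1.388487832035385
top [0.618, 0.163, 0.39] 180.85730860686976 152.89983124342046 1.2891613772635027
top [0.618, 0.163, 0.19] 190.81171298314143 171.56860299215262 1.4839191317181741
[[-0.016, 0.974, -0.227, 0.227], [-1.0, -0.017, -0.002, -0.043], [-0.006, 0.227, 0.974, 1.622], [0.0, 0.0, 0.0, 1.0]]
wrist [0.618, 0.163, 0.288] 254.9785949390112 215.36024273873568 0.22015499983933093
wrist [0.618, 0.163, 0.39] 256.39494206189863 295.31856904633105 0.12202316421146359
wrist [0.618, 0.163, 0.19] 254.4505120004377 185.5478985488078 0.314438528187674
[[0.979, 0.197, 0.057, 0.633], [-0.205, 0.942, 0.267, 0.241], [-0.001, -0.273, 0.962, 0.494], [0.0, 0.0, 0.0, 1.0]]
```

```bash
python3 - <<'E'
from h import *
im=get_image("wrist"); w=pts(im); z=im["z_map"]
for r in range(205,300,8): print(r,[(round(float(z[r,c]),3),round(float(w[r,c,2]),3)) for c in(240,246,262,268)])
im=get_image("side"); w=pts(im)
cv2.imwrite("pics/c.png",cv2.resize(im["color"][40:170,190:320][...,::-1],(600,600),interpolation=cv2.INTER_NEAREST))
for r in range(76,136,3): print(r,w[r,248:254:2].round(3).tolist())
E
```

```text
205 [(0.416, 0.099), (0.51, 0.011), (0.416, 0.099), (0.51, 0.01)]
213 [(0.42, 0.099), (0.525, 0.0), (0.418, 0.101), (0.525, 0.001)]
221 [(0.185, 0.321), (0.184, 0.322), (0.185, 0.321), (0.185, 0.322)]
229 [(0.171, 0.336), (0.172, 0.335), (0.171, 0.336), (0.172, 0.335)]
237 [(0.161, 0.347), (0.16, 0.348), (0.162, 0.346), (0.16, 0.347)]
245 [(0.15, 0.358), (0.154, 0.354), (0.15, 0.358), (0.15, 0.358)]
253 [(0.14, 0.368), (0.144, 0.364), (0.142, 0.367), (0.141, 0.367)]
261 [(0.134, 0.374), (0.136, 0.373), (0.133, 0.375), (0.134, 0.375)]
269 [(0.084, 0.42), (0.128, 0.381), (0.128, 0.381), (0.083, 0.42)]
277 [(0.081, 0.423), (0.124, 0.386), (0.121, 0.389), (0.079, 0.425)]
285 [(0.078, 0.426), (0.127, 0.384), (0.082, 0.423), (0.075, 0.429)]
293 [(0.075, 0.429), (0.08, 0.425), (0.081, 0.425), (0.071, 0.433)]
76 [[0.609, 0.154, 0.373], [0.696, 0.804, 0.001], [0.62, 0.152, 0.372]]
79 [[0.609, 0.155, 0.362], [0.692, 0.776, 0.002], [0.62, 0.153, 0.363]]
82 [[0.609, 0.154, 0.354], [0.689, 0.752, 0.0], [0.62, 0.154, 0.353]]
85 [[0.608, 0.152, 0.345], [0.686, 0.728, -0.001], [0.62, 0.156, 0.342]]

[... 465 characters left out ...]
665, 0.56, -0.002], [0.673, 0.555, 0.001]]
109 [[0.653, 0.54, -0.003], [0.662, 0.538, -0.002], [0.669, 0.529, 0.004]]
112 [[0.65, 0.513, 0.001], [0.659, 0.513, 0.0], [0.667, 0.514, -0.001]]
115 [[0.648, 0.492, 0.001], [0.656, 0.491, 0.001], [0.629, 0.225, 0.189]]
118 [[0.645, 0.47, 0.002], [0.654, 0.473, -0.001], [0.627, 0.21, 0.188]]
121 [[0.642, 0.448, 0.002], [0.651, 0.45, 0.001], [0.625, 0.188, 0.192]]
124 [[0.64, 0.429, 0.002], [0.617, 0.179, 0.188], [0.623, 0.174, 0.191]]
127 [[0.637, 0.408, 0.002], [0.615, 0.161, 0.19], [0.621, 0.161, 0.189]]
130 [[0.635, 0.389, 0.002], [0.613, 0.145, 0.19], [0.619, 0.148, 0.187]]
133 [[0.611, 0.183, 0.148], [0.611, 0.13, 0.19], [0.617, 0.129, 0.189]]
```

View pics/c.png

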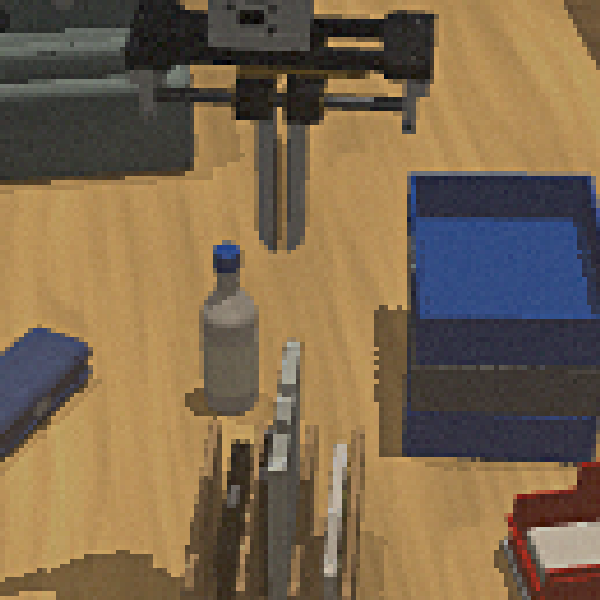

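The side crop shows the closed fingertips at (280,248) in the crop, which is z≈0.315 while the reported TCP is 0.311. So the tips really sit about 29 mm higher than the reported pose says, and the fingers closed just above the mirror without touching it. I'll use tip z ≈ reported z + 0.004 and grip again.

Request:
{"api": "send_rows", "payload": {"rows": "0 0 0 0 0.3;0 0 0 0 0.45;0 0 0 0 0.5;0 0 -0.04 0 0.5;0 0 -0.08 0 0.5;0 0 -0.11 0 0.5;0 0 -0.13 0 0.5;0 0 -0.14 0 0.5"}}

```text
time_s: 4.5
eef_pos: [0.6147, 0.1628, 0.1656]
ee_rot: [-2.437, -1.978, 0.008]
ft_force: [-0.1, 0.7, 0.4]
width: 0.0468
grip_force: 0.0
```

Request:
{"api": "send_rows", "payload": {"rows": "0 0 -0.008 0 0.5;0 0 -0.015 0 0.45;0 0 -0.015 0 0.4;0 0 -0.015 0 0.3;0 0 -0.015 0 0.25;0 0 -0.015 0 0.2;0 0 -0.015 0 0.2;0 0 -0.015 0 0.2"}}

```text
time_s: 5.17
eef_pos: [0.6172, 0.1633, 0.155]
ee_rot: [2.438, 1.98, 0.002]
ft_force: [-0.1, -0.1, 0.0]
width: 0.0186
grip_force: 0.0
```

Request:
{"api": "send_rows", "payload": {"rows": "0 0 0 0 0.17;0 0 0 0 0.14;0 0 0 0 0.11;0 0 0 0 0.08;0 0 0 0 0.05;0 0 0 0 0.05"}}

```text
time_s: 5.67
eef_pos: [0.6171, 0.1632, 0.1544]
ee_rot: [2.439, 1.98, 0.001]
ft_force: [0.0, 0.1, 1.1]
width: 0.0116
grip_force: 30.0
```

Request:
{"api": "send_rows", "payload": {"rows": "0 0 0.005 0 0.05;0 0 0.015 0 0.05;0 0 0.03 0 0.05;0 0 0.045 0 0.05;0 0 0.065 0 0.05;0 0 0.09 0 0.05;0 0 0.115 0 0.05;0 0 0.13 0 0.05"}}

```text
time_s: 6.33
eef_pos: [0.6172, 0.1633, 0.2873]
ee_rot: [2.438, 1.979, 0.004]
ft_force: [1.0, 0.4, -3.5]
width: 0.0119
grip_force: 30.0
```

```bash
python3 - <<'E'
from h import *
s=sense();print(s["time_s"],s["eef_pos"],s["ft_force"],s["grip_force"])
im=get_image("side"); w=pts(im); z=w[...,2]
# mirror points: narrow band around plane
c=np.array([.617,.163]); a=np.radians(-12); d=np.array([np.cos(a),np.sin(a)]);e=np.array([-d[1],d[0]])
q=w[...,:2]-c; l=q@d; t=q@e
m=(abs(l)<.03)&(abs(t)<.085)&(z>.112)&(z<.34)
print(m.sum(),np.percentile(z[m],[0.5,1,50,99]))
for h in np.arange(.12,.33,.02):
    k=m&(abs(z-h)<.01)
    if k.sum(): print(round(h,2),k.sum(),np.percentile(l[k],[5,50,95]).round(4),np.percentile(t[k],[1,99]).round(4))
cv2.imwrite("pics/d.png",cv2.resize(im["color"][20:190,170:340][...,::-1],(600,600),interpolation=cv2.INTER_NEAREST))
E
```

```text
6.3333 [0.6172095  0.1633123  0.28726367] [ 1.03502901  0.42719961 -3.48304786] 29.984217882156372
597 [0.14411257 0.14896107 0.27714061 0.33815128]
0.12 1 [-0.0286 -0.0286 -0.0286] [-0.0718 -0.0718]
0.14 6 [-0.0017  0.0038  0.0071] [-0.0724 -0.0369]
0.16 48 [-0.0135  0.0063  0.0074] [-0.0776  0.0606]
0.18 45 [-0.0134  0.0041  0.0071] [-0.0781  0.0609]
0.2 42 [-0.0132  0.006   0.0072] [-0.0771  0.0619]
0.22 43 [-0.0129  0.0043  0.0072] [-0.0767  0.0597]
0.24 49 [-0.0128  0.0045  0.0072] [-0.0774  0.0608]
0.26 44 [-0.0126  0.0042  0.007 ] [-0.0762  0.015 ]
0.28 52 [-0.0149 -0.0012  0.007 ] [-0.0775  0.0159]
0.3 64 [-0.0127  0.0045  0.0164] [-0.0769 -0.002 ]
0.32 174 [-0.0127  0.0005  0.0167] [-0.077  0.069]
```

View pics/d.png

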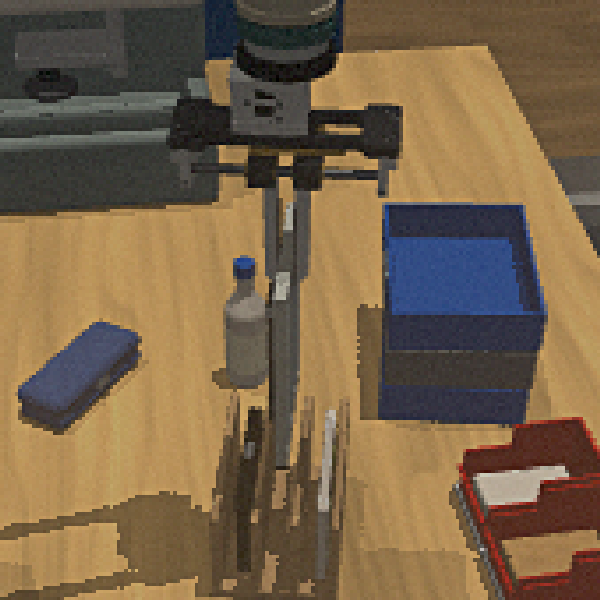

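The mirror hangs vertical in the fingers (crop column 283, rows 200–465), with its bottom at z≈0.143, clear of the sorter. Next I carry it to the front of the sorter and lower it.

Request:
{"api": "send_rows", "payload": {"rows": "-0.008 0.002 0 0 0.05;-0.02 0.004 0 0 0.05;-0.035 0.007 0 0 0.05;-0.052 0.011 0 0 0.05;-0.07 0.015 0 0 0.05;-0.085 0.018 0 0 0.05;-0.095 0.02 0 0 0.05;-0.1 0.021 0 0 0.05"}}

```text
time_s: 7.05
eef_pos: [0.514, 0.1844, 0.2831]
ee_rot: [-2.437, -1.98, 0.005]
ft_force: [-0.8, 0.0, -5.2]
width: 0.0116
grip_force: 30.0
```

Request:
{"api": "send_rows", "payload": {"rows": "0 0 -0.01 0 0.05;0 0 -0.03 0 0.05;0 0 -0.055 0 0.05;0 0 -0.08 0 0.05;0 0 -0.1 0 0.05;0 0 -0.118 0 0.05;0 0 -0.128 0 0.05;0 0 -0.13 0 0.05"}}

```text
time_s: 7.72
eef_pos: [0.5156, 0.1835, 0.1512]
ee_rot: [-2.438, -1.978, 0.008]
ft_force: [-1.2, 0.2, -5.3]
width: 0.0119
grip_force: 30.0
```

Request:
{"api": "send_rows", "payload": {"rows": "0 0 -0.002 0 0.05;0 0 -0.004 0 0.05;0 0 -0.006 0 0.05;0 0 -0.006 0 0.05"}}

```text
time_s: 8.05
eef_pos: [0.5174, 0.1843, 0.1489]
ee_rot: [2.438, 1.98, 0.002]
ft_force: [0.3, -0.4, -5.2]
width: 0.0117
grip_force: 30.0
```

Request:
{"api": "send_rows", "payload": {"rows": "0 0 -0.001 0 0.05;0 0 -0.002 0 0.05;0 0 -0.003 0 0.05;0 0 -0.003 0 0.05"}}

```text
time_s: 8.38
eef_pos: [0.5168, 0.1842, 0.1453]
ee_rot: [2.439, 1.98, 0.0]
ft_force: [-0.3, 0.5, -5.3]
width: 0.0117
grip_force: 30.0
```

Request:
{"api": "send_rows", "payload": {"rows": "0 0 -0.0005 0 0.05;0 0 -0.001 0 0.05;0 0 -0.001 0 0.05"}}

```text
time_s: 8.63
eef_pos: [0.517, 0.1842, 0.1444]
ee_rot: [2.439, 1.98, 0.0]
ft_force: [0.3, -0.6, -3.8]
width: 0.0119
grip_force: 30.0
```

Request:
{"api": "send_rows", "payload": {"rows": "0 0 -0.0005 0 0.08;0 0 -0.0005 0 0.12;0 0 -0.0005 0 0.15;0 0 -0.0005 0 0.18;0.003 -0.0006 -0.0005 0 0.2;0.006 -0.0012 -0.0005 0 0.22;0.009 -0.0018 -0.0005 0 0.24;0.012 -0.0025 -0.0005 0 0.27"}}

```text
time_s: 9.3
eef_pos: [0.5294, 0.1816, 0.1439]
ee_rot: [2.439, 1.98, 0.001]
ft_force: [-0.4, 0.1, 0.7]
width: 0.0245
grip_force: 0.1
```

Request:
{"api": "send_rows", "payload": {"rows": "0.004 -0.0008 0 0 0.29;0.008 -0.0016 0 0 0.31;0.012 -0.0025 0 0 0.33;0.016 -0.0033 0 0 0.35;0.02 -0.0042 0 0 0.37;0.024 -0.005 0 0 0.38;0.028 -0.0059 0 0 0.38;0.031 -0.0065 0 0 0.38"}}

```text
time_s: 9.97
eef_pos: [0.5605, 0.175, 0.1437]
ee_rot: [2.439, 1.98, 0.0]
ft_force: [0.3, 1.2, -0.5]
width: 0.0356
grip_force: 0.0
```

```bash
cat >> h.py <<'E'
def sec(c,adeg,hs,names=("side","top"),L=.06,T=.085):
    "sections of depth points in a frame at c, yaw adeg: l along d, t along e"
    a=np.radians(adeg); d=np.array([np.cos(a),np.sin(a)]);e=np.array([-d[1],d[0]]); o={}
    for n in names:
        im=get_image(n); o[n]=im; w=pts(im); z=w[...,2]; q=w[...,:2]-c; l=q@d;t=q@e
        m=(l>L[0])&(l<L[1])&(abs(t)<T)
        for h in hs:
            k=m&(abs(z-h)<.008)
            if k.sum()>3: print(n,round(h,3),k.sum(),"l",np.percentile(l[k],[3,25,50,75,97]).round(4),"t",np.percentile(t[k],[2,98]).round(4))
    return o
E
python3 - <<'E'
from h import *
s=sense();print(s["time_s"],s["eef_pos"],s["ft_force"],s["width"])
o=sec(np.array([.612,.161]),-12,np.arange(.02,.2,.02),("side","top"),(-.2,-.02),.085)
a=np.vstack([o["side"]["color"][70:200,190:340],o["top"]["color"][130:260,120:270]])[...,::-1]
cv2.imwrite("pics/e.png",cv2.resize(np.hstack([a[:130],a[130:]]),(800,347),interpolation=cv2.INTER_NEAREST))
E
```

```text
9.9667 [0.56046353 0.17501485 0.14373121] [ 0.29597345  1.23252492 -0.52746387] 0.03560846143618749
side 0.02 74 l [-0.1059 -0.0962 -0.0511 -0.0436 -0.0263] t [-0.0752  0.0501]
side 0.04 66 l [-0.1011 -0.0893 -0.0512 -0.0505 -0.0258] t [-0.0742  0.074 ]
side 0.06 76 l [-0.0942 -0.0821 -0.0512 -0.0506 -0.0253] t [-0.08    0.0767]
side 0.08 75 l [-0.0864 -0.0746 -0.0509 -0.0345 -0.0238] t [-0.0746  0.0637]
side 0.1 172 l [-0.0793 -0.0537 -0.0335 -0.0265 -0.0207] t [-0.0795  0.0581]
side 0.12 34 l [-0.0769 -0.0661 -0.0623 -0.0588 -0.052 ] t [-0.0751  0.0693]
side 0.14 63 l [-0.0714 -0.0663 -0.0589 -0.0556 -0.0479] t [-0.0749  0.0672]
side 0.16 59 l [-0.0793 -0.0704 -0.0509 -0.0413 -0.0253] t [-0.0737  0.0494]
side 0.18 96 l [-0.08   -0.0467 -0.0439 -0.0398 -0.0227] t [-0.0728  0.0659]
top 0.02 49 l [-0.1006 -0.0976 -0.0951 -0.0595 -0.0227] t [-0.0825 -0.0251]
top 0.04 47 l [-0.0947 -0.0915 -0.0891 -0.072  -0.023 ] t [-0.0835 -0.0231]
top 0.06 49 l [-0.0881 -0.0851 -0.0836 -0.0598 -0.0226] t [-0.0813 -0.0241]
top 0.08 47 l [-0.0812 -0.0781 -0.0761 -0.0604 -0.0217] t [-0.0833  0.0759]
top 0.1 84 l [-0.0754 -0.0719 -0.067  -0.0236 -0.0206] t [-0.0828  0.0796]
top 0.12 45 l [-0.0697 -0.0672 -0.0651 -0.0637 -0.0617] t [-0.0724  0.0744]
top 0.14 41 l [-0.0641 -0.0604 -0.0592 -0.0576 -0.0554] t [-0.072   0.0734]
top 0.16 40 l [-0.0558 -0.0541 -0.0528 -0.0511 -0.041 ] t [-0.0728 -0.0196]
top 0.18 39 l [-0.0506 -0.0468 -0.0436 -0.0414 -0.0389] t [-0.0722  0.0071]
```

View pics/e.png

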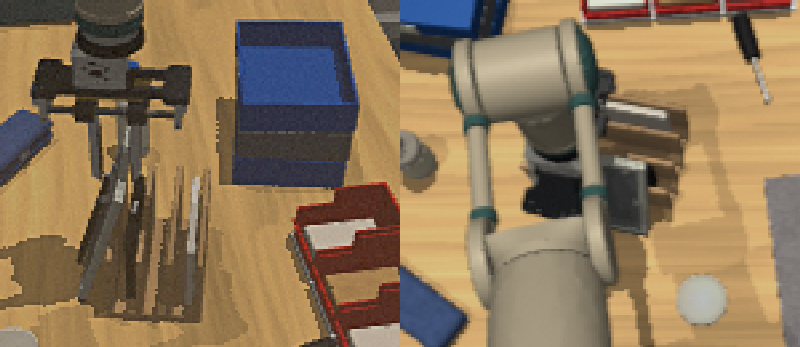

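The side crop shows the mirror leaning on the sorter front (around (110,230)) and the gripper around its top. The sections give a lean of about 0.31 rad, with the back face at l = -0.104 + 0.318z in the sorter frame. Next I go up and around to the strut.

Request:
{"api": "send_rows", "payload": {"rows": "0.005 -0.001 0 0 0.45;0.005 -0.001 0 0 0.45;0.005 -0.001 0.005 0 0.45;0.005 -0.001 0.015 0 0.45;0.005 -0.001 0.03 0 0.45;0.005 -0.001 0.045 0 0.45;0.005 -0.001 0.06 0 0.5;0.005 -0.001 0.065 0 0.6"}}

```text
time_s: 10.73
eef_pos: [0.5662, 0.1746, 0.2122]
ee_rot: [2.437, 1.979, 0.007]
ft_force: [0.6, -0.0, -0.2]
width: 0.0505
grip_force: 0.0
```

Request:
{"api": "send_rows", "payload": {"rows": "-0.01 0.002 0.005 0.1 0.9;-0.022 0.004 0.005 0.22 0.9;-0.034 0.006 0.005 0.34 0.9;-0.046 0.008 0.005 0.46 0.9;-0.058 0.011 0.005 0.58 0.9;-0.07 0.013 0.005 0.7 0.9;-0.08 0.015 0.005 0.82 0.9;-0.085 0.016 0.005 0.94 0.9"}}

```text
time_s: 11.4
eef_pos: [0.4782, 0.1904, 0.2142]
ee_rot: [-1.268, -2.874, -0.0]
ft_force: [-0.2, 0.2, -0.7]
width: 0.084
grip_force: 0.0
```

Request:
{"api": "send_rows", "payload": {"rows": "0 0 -0.005 0.12 0.9;0 0 -0.02 0.24 0.9;0 0 -0.035 0.36 0.9;0 0 -0.05 0.48 0.9;0 0 -0.065 0.6 0.9;0 0 -0.085 0.63 0.9;0 0 -0.1 0.63 0.9;0 0 -0.11 0.63 0.9"}}

```text
time_s: 12.07
eef_pos: [0.4789, 0.19, 0.1025]
ee_rot: [-0.326, -3.123, 0.001]
ft_force: [-0.5, 0.2, 0.2]
width: 0.0844
grip_force: 0.0
```

```bash
python3 - <<'E'
from h import *
s=sense();print(s["time_s"],s["eef_pos"],s["ft_force"],s["width"],yaw())
q=s["eef_pos"][:2]-[.612,.161]; print("l,t",q@[.978,-.208],q@[.208,.978])
im=get_image("side"); w=pts(im); z=w[...,2]; 
a=np.radians(-12);d=np.array([np.cos(a),np.sin(a)]);e=np.array([-d[1],d[0]]);q=w[...,:2]-[.612,.161]; l=q@d;t=q@e
m=(l<-.11)&(l>-.2)&(abs(t)<.085)&(z>.02)&(z<.4)
for h in np.arange(.06,.25,.01):
    k=m&(abs(z-h)<.005)
    if k.sum()>2: print(round(h,3),k.sum(),l[k].min().round(4),l[k].max().round(4),np.percentile(t[k],[2,98]).round(4))
E
```

```text
12.0667 [0.47885456 0.18999094 0.10252666] [-0.49000019  0.19772702  0.18509813] 0.08437892436619775 (np.float64(78.09708860646346), array([-1.86214796e-03, -3.62069568e-04, -9.99998201e-01]))
l,t -0.1362463572836086 0.0006588883556725677
0.11 4 -0.1422 -0.1263 [-0.0489  0.0422]
0.12 14 -0.1433 -0.126 [-0.0568  0.0494]
0.13 13 -0.1418 -0.1257 [-0.0553 -0.0507]
0.14 17 -0.1451 -0.1254 [-0.0556 -0.044 ]
0.15 16 -0.1446 -0.1261 [-0.0562 -0.0451]
0.16 15 -0.1424 -0.1261 [-0.0575 -0.0499]
0.17 15 -0.144 -0.1256 [-0.0577 -0.0492]
0.18 20 -0.144 -0.1259 [-0.0573  0.0469]
0.19 3 -0.1331 -0.1269 [-0.0571  0.0428]
0.21 44 -0.1667 -0.1116 [-0.0823 -0.0596]
0.22 71 -0.1691 -0.11 [-0.0822  0.0461]
0.23 24 -0.164 -0.1106 [-0.0847  0.0756]
0.24 18 -0.1688 -0.1119 [-0.0848  0.0609]
```

Request:
{"api": "send_rows", "payload": {"rows": "0 0 -0.015 0 0.9;0 0 -0.035 0 0.85;0 0 -0.055 0 0.8;0 0 -0.068 0 0.75;0 0 -0.071 0 0.7;0 0 -0.071 0 0.65;0.005 -0.001 -0.071 0 0.6;0.01 -0.002 -0.071 0 0.6"}}

```text
time_s: 12.78
eef_pos: [0.4913, 0.1885, 0.0341]
ee_rot: [0.325, 3.122, 0.002]
ft_force: [0.3, -0.1, 0.6]
width: 0.0571
grip_force: 0.0
```

Request:
{"api": "send_rows", "payload": {"rows": "0.005 -0.001 0 0 0.6;0.01 -0.002 0 0 0.6;0.014 -0.003 0 0 0.6;0.017 -0.004 0 0 0.6;0.0185 -0.004 0 0 0.6;0.0185 -0.004 0 0 0.6"}}

```text
time_s: 13.28
eef_pos: [0.5088, 0.1841, 0.0328]
ee_rot: [0.326, 3.124, 0.0]
ft_force: [-0.4, 0.6, 0.1]
width: 0.0567
grip_force: 0.0
```

```bash
python3 - <<'E'
from h import *
s=sense();print(s["time_s"],s["eef_pos"],s["ft_force"],s["width"],yaw())
q=s["eef_pos"][:2]-[.612,.161]; print("l,t",q@[.978,-.208],q@[.208,.978])
o=sec(np.array([.612,.161]),-12,np.arange(.02,.2,.02),("side",),(-.2,-.02),.085)
cv2.imwrite("pics/f.png",cv2.resize(o["side"]["color"][70:200,170:320][...,::-1],(690,600),interpolation=cv2.INTER_NEAREST))
E
```

```text
13.2833 [0.50881976 0.18408298 0.03279167] [-0.43968104  0.62940842  0.13118914] 0.05670651776158178 (np.float64(78.07231444994154), array([ 2.08859887e-04,  1.63147401e-04, -9.99999965e-01]))
l,t -0.10571153912489134 0.0011136683414951713
side 0.02 72 l [-0.1026 -0.0943 -0.051  -0.0457 -0.0261] t [-0.0797  0.0509]
side 0.04 69 l [-0.1042 -0.0897 -0.0511 -0.0505 -0.0257] t [-0.074  0.071]
side 0.06 96 l [-0.1107 -0.0951 -0.0797 -0.0507 -0.0279] t [-0.0807  0.0724]
side 0.08 92 l [-0.1118 -0.0859 -0.0677 -0.0505 -0.024 ] t [-0.0753  0.0532]
side 0.1 179 l [-0.1059 -0.0574 -0.0343 -0.0263 -0.0206] t [-0.0755  0.0602]
side 0.12 39 l [-0.0763 -0.0659 -0.0635 -0.0605 -0.0524] t [-0.0769  0.0702]
side 0.14 134 l [-0.1331 -0.0956 -0.0723 -0.0614 -0.0516] t [-0.083   0.0735]
side 0.16 128 l [-0.1344 -0.0826 -0.078  -0.0714 -0.0416] t [-0.0844  0.0749]
side 0.18 314 l [-0.1326 -0.112  -0.0909 -0.0729 -0.0386] t [-0.0843  0.073 ]
```

View pics/f.png

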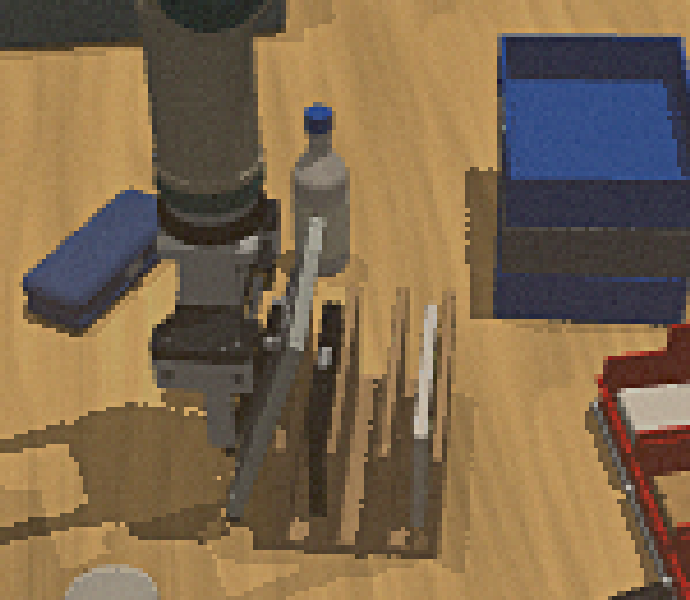

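The side crop shows the gripper behind the mirror (about (210,400)), with the mirror still leaning and undisturbed. I close lightly on the leg.

Request:
{"api": "send_rows", "payload": {"rows": "0 0 0 0 0.5;0 0 0 0 0.43;0 0 0 0 0.4;0 0 0 0 0.39;0 0 0 0 0.38;0 0 0 0 0.38"}}

```text
time_s: 13.83
eef_pos: [0.5083, 0.185, 0.0328]
ee_rot: [-0.326, -3.124, -0.002]
ft_force: [-0.0, 3.6, 0.0]
width: 0.0357
grip_force: 2.6
```

Request:
{"api": "send_rows", "payload": {"rows": "0 0 0 0 0.375;0 0 0 0 0.375;0 0 0 0 0.375"}}

```text
time_s: 14.08
eef_pos: [0.5082, 0.1845, 0.0328]
ee_rot: [-0.326, -3.124, -0.001]
ft_force: [-0.8, 3.6, -0.1]
width: 0.0358
grip_force: 7.8
```

Request:
{"api": "send_rows", "payload": {"rows": "0 0.0015 0 0 0.375;-0.004 0.0023 0.0015 0 0.375;-0.0085 0.0033 0.0034 0 0.375;-0.0125 0.0041 0.0053 0 0.375;-0.0165 0.005 0.0075 0 0.375;-0.0165 0.005 0.0075 0 0.375"}}

```text
time_s: 14.58
eef_pos: [0.4908, 0.1887, 0.0409]
ee_rot: [-0.325, -3.125, 0.002]
ft_force: [-1.2, -2.3, 0.1]
width: 0.0357
grip_force: 6.5
```

```bash
cat >> h.py <<'E'
def front():
    s=sense();print(s["time_s"],s["eef_pos"],s["ft_force"].round(2),s["moment"].round(2),s["width"],s["grip_force"])
    im=get_image("side"); w=pts(im); z=w[...,2]
    a=np.radians(-12);d=np.array([np.cos(a),np.sin(a)]);e=np.array([-d[1],d[0]]);q=w[...,:2]-[.612,.161]; l=q@d;t=q@e
    m=(abs(t+.072)<.008)&(l>-.13)&(l<-.03)   # -y edge of mirror
    hs=[];ls=[]
    for h in np.arange(.02,.18,.02):
        k=m&(abs(z-h)<.01)&(l<-.058+(h-.05)*.4)
        if k.sum()>2: hs.append(h);ls.append(np.median(l[k]))
    print("mirror edge",np.round(hs,2),np.round(ls,4),"slope",np.polyfit(hs,ls,1).round(3))
    return im,w,l,t
E
python3 -c "
from h import *
front()"
```

```text
14.5833 [0.49083832 0.18865839 0.04085958] [-1.19 -2.25  0.1 ] [-0.4   0.12 -0.01] 0.03574091557136655 6.548033505678177
mirror edge [0.02 0.04 0.06 0.08 0.1  0.12 0.14 0.16] [-0.0912 -0.0856 -0.0783 -0.069  -0.0614 -0.059  -0.0582 -0.0977] slope [ 0.093 -0.083]
```

Request:
{"api": "send_rows", "payload": {"rows": "-0.004 0 0.0025 0 0.375;-0.0077 0.001 0.005 0 0.375;-0.0112 0.0018 0.0078 0 0.375;-0.0147 0.0026 0.0107 0 0.375;-0.018 0.0033 0.0138 0 0.375;-0.0212 0.004 0.0172 0 0.375;-0.0212 0.004 0.0172 0 0.375"}}

```text
time_s: 15.22
eef_pos: [0.4698, 0.1932, 0.0581]
ee_rot: [-0.325, -3.124, 0.0]
ft_force: [-1.3, -2.0, -0.7]
width: 0.0353
grip_force: 5.6
```

```bash
python3 - <<'E'
from h import *
im,w,l,t=front(); z=w[...,2]
c=im["color"].astype(int); m=(l>-.2)&(l<-.08)&(abs(t)<.08)&(z>.02)&(z<.13)
for h in np.arange(.02,.14,.01):
    k=m&(abs(z-h)<.005)
    if k.sum()>1: print(round(h,2),[(round(float(a),3),round(float(b),3)) for a,b in zip(l[k],t[k])][:10])
E
```

```text
15.2167 [0.46981247 0.19321857 0.0581443 ] [-1.33 -1.96 -0.75] [-0.39  0.13 -0.04] 0.03528254915641716 5.5969758331775665
mirror edge [0.02 0.04 0.06 0.08 0.1  0.12 0.14 0.16] [-0.091  -0.0846 -0.0788 -0.0703 -0.0613 -0.059  -0.0529 -0.048 ] slope [ 0.314 -0.097]
0.02 [(-0.095, 0.068), (-0.095, 0.063), (-0.096, 0.017), (-0.095, -0.018), (-0.097, -0.054), (-0.084, -0.07), (-0.091, -0.073), (-0.087, -0.076)]
0.03 [(-0.093, 0.052), (-0.094, 0.033), (-0.093, 0.023), (-0.094, 0.003), (-0.092, -0.008), (-0.092, -0.032), (-0.094, -0.046), (-0.093, -0.055), (-0.09, -0.073), (-0.08, -0.07)]
0.04 [(-0.09, 0.065), (-0.091, 0.066), (-0.089, 0.053), (-0.09, 0.034), (-0.088, 0.024), (-0.09, 0.01), (-0.088, -0.003), (-0.091, -0.016), (-0.089, -0.025), (-0.091, -0.041)]
0.05 [(-0.087, 0.068), (-0.086, 0.038), (-0.085, 0.029), (-0.087, 0.014), (-0.154, -0.009), (-0.15, -0.009), (-0.152, -0.018), (-0.149, -0.017), (-0.152, -0.018), (-0.149, -0.016)]
0.06 [(-0.084, 0.053), (-0.082, 0.039), (-0.143, 0.018), (-0.142, 0.012), (-0.141, 0.008), (-0.083, 0.014), (-0.082, 0.008), (-0.134, -0.014), (-0.085, 0.
[... 367 characters left out ...]
1)]
0.09 [(-0.113, 0.019), (-0.116, 0.014), (-0.116, 0.011), (-0.122, 0.009), (-0.119, 0.009), (-0.114, 0.003), (-0.117, 0.001), (-0.12, -0.003), (-0.117, -0.005), (-0.12, -0.007)]
0.1 [(-0.101, 0.015), (-0.105, 0.017), (-0.108, 0.013), (-0.103, 0.006), (-0.111, 0.01), (-0.107, 0.006), (-0.103, 0.002), (-0.111, 0.004), (-0.107, 0.003), (-0.102, -0.003)]
0.11 [(-0.098, 0.019), (-0.094, 0.012), (-0.097, 0.011), (-0.093, 0.008), (-0.1, 0.006), (-0.096, 0.005), (-0.092, 0.001), (-0.088, -0.0), (-0.1, 0.003), (-0.095, -0.001)]
0.12 [(-0.083, 0.016), (-0.087, 0.016), (-0.083, 0.013), (-0.09, 0.013), (-0.086, 0.01), (-0.082, 0.005), (-0.089, 0.008), (-0.086, 0.006), (-0.081, -0.0), (-0.088, 0.001)]
```

Request:
{"api": "send_rows", "payload": {"rows": "-0.003 0.0006 0.0035 0 0.375;-0.0059 0.0012 0.0071 0 0.375;-0.0087 0.0018 0.011 0 0.375;-0.011 0.0023 0.0147 0 0.375;-0.0133 0.0028 0.0187 0 0.375;-0.0145 0.0031 0.0212 0 0.375;-0.0145 0.0031 0.0212 0 0.375"}}

```text
time_s: 15.85
eef_pos: [0.4557, 0.1969, 0.0793]
ee_rot: [-0.326, -3.125, -0.002]
ft_force: [-1.3, -0.5, 0.3]
width: 0.0353
grip_force: 5.2
```

```bash
cat >> h.py <<'E'
def leg():
    im,w,l,t=front(); z=w[...,2]
    m=(abs(t)<.019)&(z>.05)&(z<.135)&(l<-.078)&(l>-.19)
    m&=(l<-.104+.318*z-.018)
    P=np.stack([l[m],z[m]],1).astype(np.float32)
    vx,vz,x0,z0=cv2.fitLine(P,cv2.DIST_HUBER,0,.002,.01).ravel()
    a=abs(np.arctan2(vx,vz)); a=min(a,np.pi-a)
    print("leg",m.sum(),"angle from vertical",round(a,3),"ends",P.min(0),P.max(0))
E
python3 -c "
from h import *
leg()"
```

```text
15.85 [0.45574629 0.19688467 0.07930036] [-1.34 -0.48  0.34] [0.05 0.29 0.04] 0.03534733896790558 5.222281292080879
mirror edge [0.02 0.04 0.06 0.08 0.1  0.12 0.14 0.16] [-0.0996 -0.0899 -0.0819 -0.0723 -0.0614 -0.0588 -0.0488 -0.0399] slope [ 0.419 -0.107]
leg 166 angle from vertical 1.094 ends [-0.1715333   0.07186916] [-0.08279811  0.12501666]
```

Request:
{"api": "send_rows", "payload": {"rows": "0 0 0 0 0.39;0 0 0 0 0.42;0 0 0 0 0.48;0 0 0 0 0.55;0 0 0 0 0.6;0 0 0 0 0.6"}}

```text
time_s: 16.4
eef_pos: [0.4564, 0.1963, 0.0787]
ee_rot: [0.326, 3.124, 0.0]
ft_force: [-0.2, 0.1, -0.4]
width: 0.056
grip_force: 0.0
```

```bash
python3 - <<'E'
from h import *
leg()
o=sec(np.array([.612,.161]),-12,np.arange(.02,.2,.02),("side",),(-.2,-.02),.085)
E
```

```text
16.4 [0.45637019 0.19628791 0.07866412] [-0.18  0.13 -0.41] [ 0.01  0.01 -0.  ] 0.0559697683616715 0.0
mirror edge [0.02 0.04 0.06 0.08 0.1  0.12 0.14 0.16] [-0.1013 -0.0914 -0.0821 -0.0712 -0.0633 -0.0591 -0.0487 -0.0386] slope [ 0.434 -0.109]
leg 154 angle from vertical 1.087 ends [-0.15718482  0.08136071] [-0.08324948  0.12390863]
side 0.02 81 l [-0.1078 -0.1047 -0.0983 -0.0504 -0.0274] t [-0.0743  0.0697]
side 0.04 74 l [-0.099  -0.0954 -0.088  -0.0507 -0.0264] t [-0.0746  0.0707]
side 0.06 71 l [-0.0904 -0.0865 -0.0783 -0.0507 -0.0253] t [-0.0819  0.0473]
side 0.08 82 l [-0.1584 -0.0807 -0.0738 -0.0504 -0.024 ] t [-0.0761  0.0295]
side 0.1 261 l [-0.1605 -0.1246 -0.0552 -0.0302 -0.0211] t [-0.0757  0.0572]
side 0.12 130 l [-0.1632 -0.0993 -0.0848 -0.0654 -0.0551] t [-0.074   0.0635]
side 0.14 97 l [-0.1644 -0.0693 -0.0564 -0.0527 -0.0452] t [-0.0751  0.0725]
side 0.16 110 l [-0.0492 -0.0445 -0.0386 -0.0349 -0.0322] t [-0.0734  0.0727]
side 0.18 38 l [-0.1858 -0.17   -0.145  -0.1329 -0.1256] t [-0.081   0.0792]
```

Request:
{"api": "send_rows", "payload": {"rows": "0 0 0.01 0 0.7;0 0 0.03 0 0.8;0 0 0.06 0 0.8;0 0 0.09 0 0.7;0 0 0.12 0 0.6;0 0 0.14 0 0.6;-0.03 0.006 0.14 0 0.6;-0.06 0.012 0.14 0 0.6"}}

```text
time_s: 17.17
eef_pos: [0.3977, 0.2086, 0.2209]
ee_rot: [0.328, 3.12, 0.003]
ft_force: [-0.1, 0.4, -0.8]
width: 0.0564
grip_force: 0.0
```

```bash
cat >> h.py <<'E'
def planes():
    for n in("side","top"):
        im=get_image(n); w=pts(im); z=w[...,2]
        a=np.radians(-12);d=np.array([np.cos(a),np.sin(a)]);e=np.array([-d[1],d[0]]);q=w[...,:2]-[.612,.161]; l=q@d;t=q@e
        def fit(m,nm):
            P=np.stack([l[m],t[m],z[m]],1)
            for _ in range(6):
                c=P.mean(0); u=np.linalg.svd(P-c)[2][2]; r=abs((P-c)@u); P=P[r<max(.003,np.percentile(r,80)*.9)] if _<5 else P
            u*=np.sign(-u[0]); print(n,nm,len(P),"angle",np.arctan2(u[2],-u[0]).round(3),"yaw",(u[1]/u[0]).round(3),"c",P.mean(0).round(4),"min",P.min(0).round(3),"max",P.max(0).round(3))
        fit((abs(abs(t)-.045)<.022)&(z>.015)&(z<.09)&(l<-.07)&(l>-.125),"back")
        fit((abs(t)<.017)&(z>.05)&(z<.125)&(l<-.09)&(l>-.2),"leg")
E
python3 -c "
from h import *
s=sense();print(s['time_s'],s['eef_pos'])
planes()"
```

```text
17.1667 [0.39766149 0.20862436 0.22089038]
side back 64 angle 0.402 yaw -0.001 c [-0.0929 -0.0069  0.0474] min [-0.106 -0.064  0.017] max [-0.076  0.067  0.086]
side leg 139 angle 1.085 yaw 0.069 c [-0.131  -0.0006  0.0986] min [-0.173 -0.017  0.077] max [-0.09   0.017  0.121]
top back 249 angle 0.395 yaw 0.002 c [-0.0915 -0.0023  0.0537] min [-0.11  -0.067  0.016] max [-0.074  0.066  0.09 ]
top leg 147 angle 1.091 yaw 0.217 c [-0.1259 -0.0006  0.1029] min [-0.166 -0.016  0.078] max [-0.09   0.017  0.123]
```

The strut now stands at 1.088 − 0.40 ≈ 0.69 rad, so it is at its stop. The mirror leans at 0.40 rad, its base having slid about 8 mm. Now I regrasp the top edge.

Request:
{"api": "send_rows", "payload": {"rows": "0.02 -0.004 0 -0.11 0.5;0.04 -0.008 0 -0.22 0.45;0.06 -0.013 0 -0.33 0.42;0.08 -0.018 0 -0.44 0.42;0.1 -0.023 0 -0.55 0.42;0.12 -0.027 0 -0.66 0.42;0.14 -0.031 0 -0.78 0.42;0.155 -0.035 0 -0.9 0.42"}}

```text
time_s: 17.93
eef_pos: [0.5535, 0.1727, 0.2189]
ee_rot: [1.66, 2.666, 0.001]
ft_force: [0.1, -0.1, -0.4]
width: 0.0393
grip_force: 0.0
```

Request:
{"api": "send_rows", "payload": {"rows": "0.01 -0.002 0 -0.12 0.42;0.017 -0.004 0 -0.24 0.42;0.017 -0.004 0 -0.36 0.42;0.017 -0.004 0 -0.48 0.42;0.017 -0.004 0 -0.6 0.42;0.017 -0.004 0 -0.671 0.42;0.017 -0.004 -0.01 -0.671 0.42;0.017 -0.004 -0.02 -0.671 0.42"}}

```text
time_s: 18.6
eef_pos: [0.569, 0.1692, 0.1986]
ee_rot: [2.437, 1.98, 0.002]
ft_force: [-0.1, 0.6, -0.5]
width: 0.0394
grip_force: 0.0
```

```bash
python3 - <<'E'
from h import *
s=sense();print(s["time_s"],s["eef_pos"],s["width"],yaw())
q=s["eef_pos"][:2]-[.612,.161]; print("l,t",q@[.978,-.208],q@[.208,.978])
o=sec(np.array([.612,.161]),-12,(.15,.16,.17,.21,.225,.24),("side",),(-.12,.03),.085)
E
```

```text
18.6 [0.56899913 0.16915189 0.19860798] 0.03942265260168409 (np.float64(-11.81233066338028), array([ 1.81608160e-03,  1.05142308e-04, -9.99998345e-01]))
l,t -0.043750441534794064 -0.00097163569637132
side 0.15 57 l [-0.0545 -0.0515 -0.0486 -0.0468 -0.0386] t [-0.0744  0.0719]
side 0.16 100 l [-0.0486 -0.0447 -0.0395 -0.0349 -0.0319] t [-0.0734  0.0721]
side 0.17 119 l [-0.0444 -0.0408 -0.0378 -0.0347 -0.0319] t [-0.0715  0.072 ]
side 0.21 25 l [-0.0728 -0.0657 -0.0629 -0.0187 -0.0143] t [-0.0129 -0.0024]
side 0.225 38 l [-0.0746 -0.0682 -0.063  -0.018  -0.0117] t [-0.0147 -0.0008]
side 0.24 41 l [-0.0736 -0.0674 -0.0628 -0.0176 -0.0117] t [-0.015   0.0039]
```

Request:
{"api": "send_rows", "payload": {"rows": "0 0 -0.02 0 0.42;0 0 -0.04 0 0.42;0 0 -0.053 0 0.42;0 0 -0.0575 0 0.42;0 0 -0.0575 0 0.42;-0.005 0.001 -0.0575 0 0.42;-0.01 0.002 -0.0575 0 0.42;-0.015 0.003 -0.0575 0 0.42"}}

```text
time_s: 19.32
eef_pos: [0.5539, 0.1725, 0.1425]
ee_rot: [2.438, 1.978, 0.004]
ft_force: [-0.1, 0.2, 0.5]
width: 0.0395
grip_force: 0.4
```

Request:
{"api": "send_rows", "payload": {"rows": "-0.005 0.001 0 0 0.41;-0.01 0.002 0 0 0.4;-0.015 0.003 0 0 0.39;-0.02 0.004 0 0 0.38;-0.025 0.005 0 0 0.36;-0.03 0.0063 0 0 0.34;-0.035 0.0074 0 0 0.32;-0.038 0.0081 0 0 0.3"}}

```text
time_s: 19.98
eef_pos: [0.5141, 0.1805, 0.1411]
ee_rot: [-2.439, -1.979, 0.001]
ft_force: [-0.6, -0.3, 0.5]
width: 0.0284
grip_force: 0.0
```

Request:
{"api": "send_rows", "payload": {"rows": "-0.003 0.0006 0 0 0.28;-0.006 0.0012 0 0 0.25;-0.009 0.0019 0 0 0.22;-0.0096 0.0021 0 0 0.22;-0.0096 0.0021 0 0 0.22"}}

```text
time_s: 20.4
eef_pos: [0.5054, 0.1825, 0.1412]
ee_rot: [2.44, 1.979, 0.0]
ft_force: [-0.1, -0.1, 1.3]
width: 0.0207
grip_force: 0.0
```

```bash
python3 - <<'E'
from h import *
s=sense();print(s["time_s"],s["eef_pos"],s["width"],s["ft_force"],s["grip_force"])
q=s["eef_pos"][:2]-[.612,.161]; print("l,t",q@[.978,-.208],q@[.208,.978])
o=sec(np.array([.612,.161]),-12,np.arange(.02,.2,.02),("side",),(-.22,-.065),.085)
E
```

```text
20.4 [0.50543989 0.18253955 0.14121183] 0.02067168972307025 [-0.14657152 -0.10124006  1.34165211] 0.0
l,t -0.10869601062518053 -0.0010988264299260954
side 0.02 41 l [-0.1109 -0.1026 -0.1021 -0.1016 -0.101 ] t [-0.073   0.0641]
side 0.04 52 l [-0.197  -0.1321 -0.103  -0.1025 -0.1018] t [-0.0742  0.0706]
side 0.06 64 l [-0.1894 -0.1804 -0.1056 -0.103  -0.1021] t [-0.0738  0.0609]
side 0.08 68 l [-0.172  -0.1628 -0.1043 -0.1033 -0.1028] t [-0.0735  0.0668]
side 0.1 67 l [-0.1566 -0.148  -0.106  -0.1037 -0.1025] t [-0.0743  0.0459]
side 0.12 62 l [-0.1403 -0.1333 -0.1093 -0.1045 -0.1036] t [-0.0732  0.0226]
side 0.14 36 l [-0.1154 -0.1065 -0.1049 -0.1045 -0.1036] t [-0.0757  0.0099]
side 0.16 69 l [-0.1297 -0.1108 -0.1053 -0.0973 -0.0857] t [-0.0738  0.022 ]
side 0.18 144 l [-0.1257 -0.1141 -0.1097 -0.1056 -0.086 ] t [-0.0731  0.0539]
```

Request:
{"api": "send_rows", "payload": {"rows": "0 0 0 0 0.19;0 0 0 0 0.16;0 0 0 0 0.13;0 0 0 0 0.1;0 0 0 0 0.07;0 0 0 0 0.05;0 0 0 0 0.05"}}

```text
time_s: 21.03
eef_pos: [0.5058, 0.1824, 0.1411]
ee_rot: [2.44, 1.979, 0.0]
ft_force: [0.9, 0.3, 0.1]
width: 0.0121
grip_force: 30.0
```

Request:
{"api": "send_rows", "payload": {"rows": "0 0 0.003 0 0.05;0 0 0.01 0 0.05;0 0 0.02 0 0.05;0 0 0.03 0 0.05;0 0 0.04 0 0.05;-0.005 0 0.05 0 0.05;-0.015 0 0.055 0 0.05;-0.025 -0.005 0.06 0 0.05"}}

```text
time_s: 21.7
eef_pos: [0.4798, 0.1781, 0.2022]
ee_rot: [-2.439, -1.979, -0.002]
ft_force: [-0.6, -0.2, -5.4]
width: 0.0121
grip_force: 30.0
```

```bash
python3 - <<'E'
from h import *
s=sense();print(s["time_s"],s["eef_pos"],s["width"],s["ft_force"],s["grip_force"],s["qpos"].round(2))
q=s["eef_pos"][:2]; 
o=sec(q,-12,np.arange(.04,.26,.02),("side",),(-.12,.03),.085)
a=np.radians(6.44);D=np.array([np.cos(a),np.sin(a)]);print("to mat centre",np.array([.471,-.207])-q,D)
E
```

```text
21.7 [0.47975519 0.1780968  0.20217624] 0.012074373407114706 [-0.61091258 -0.23252186 -5.42241892] 29.989733397960663 [0.22 0.18 1.63 0.   1.33 0.43]
side 0.06 16 l [-0.0034  0.0042  0.0062  0.0065  0.0068] t [-0.0709  0.0562]
side 0.08 51 l [-0.0021  0.0054  0.0058  0.0063  0.007 ] t [-0.0727  0.0706]
side 0.1 60 l [-0.0879 -0.0006  0.0056  0.0058  0.0066] t [-0.0728  0.0738]
side 0.12 72 l [-0.0815 -0.0717  0.0052  0.0061  0.0069] t [-0.0726  0.0678]
side 0.14 77 l [-0.0645 -0.0554  0.0052  0.0061  0.0065] t [-0.0731  0.0748]
side 0.16 82 l [-0.0494 -0.0381  0.0051  0.0059  0.0065] t [-0.0717  0.0665]
side 0.18 65 l [-0.0302 -0.0227  0.0056  0.0061  0.0066] t [-0.0729  0.0747]
side 0.2 38 l [-0.0035  0.0024  0.0054  0.006   0.0069] t [-0.0736  0.0018]
side 0.22 61 l [-0.0143  0.0041  0.0059  0.007   0.0187] t [-0.0736  0.0714]
side 0.24 126 l [-0.0139 -0.0033  0.0017  0.0064  0.0188] t [-0.0727  0.0232]
to mat centre [-0.00875519 -0.3850968 ] [0.99368986 0.11216269]
```

Request:
{"api": "send_rows", "payload": {"rows": "0.001 -0.008 0 0.01 0.05;0.002 -0.024 0 0.03 0.05;0.004 -0.046 0 0.05 0.05;0.007 -0.072 0 0.07 0.05;0.01 -0.1 0 0.09 0.05;0.013 -0.128 0 0.11 0.05;0.016 -0.156 0 0.14 0.05;0.018 -0.184 0 0.16 0.05"}}

```text
time_s: 22.42
eef_pos: [0.4974, -0.0077, 0.2011]
ee_rot: [-2.272, -2.169, 0.001]
ft_force: [1.3, 0.3, -4.8]
width: 0.0119
grip_force: 30.0
```

Request:
{"api": "send_rows", "payload": {"rows": "0.003 -0.028 0 0.03 0.05;0.006 -0.056 0 0.06 0.05;0.009 -0.084 0 0.09 0.05;0.012 -0.112 0 0.11 0.05;0.014 -0.14 0 0.13 0.05;0.016 -0.165 0 0.15 0.05;0.018 -0.185 0 0.16 0.05;0.018 -0.196 0 0.162 0.05"}}

```text
time_s: 23.08
eef_pos: [0.516, -0.205, 0.2009]
ee_rot: [2.093, 2.342, -0.002]
ft_force: [0.0, 0.4, -3.9]
width: 0.0123
grip_force: 30.0
```

Request:
{"api": "send_rows", "payload": {"rows": "0 0 -0.005 0 0.05;0 0 -0.015 0 0.05;0 0 -0.028 0 0.05;0 0 -0.04 0 0.05;0 0 -0.048 0 0.05;0 0 -0.052 0 0.05;0 0 -0.053 0 0.05;0 0 -0.053 0 0.05"}}

```text
time_s: 23.75
eef_pos: [0.5165, -0.2018, 0.148]
ee_rot: [-2.09, -2.345, -0.0]
ft_force: [0.6, -0.1, -4.7]
width: 0.0119
grip_force: 30.0
```

```bash
python3 - <<'E'
from h import *
s=sense();print(s["time_s"],s["eef_pos"],s["width"],s["ft_force"],yaw())
q=s["eef_pos"][:2]; a=np.radians(6.44);D=np.array([np.cos(a),np.sin(a)]);E=np.array([-D[1],D[0]]);r=q-[.471,-.207];print("mat coords",r@D,r@E)
o=sec(q,6.44,np.arange(.02,.19,.02),("side",),(-.12,.03),.085)
E
```

```text
23.75 [ 0.51651142 -0.20177414  0.14803961] 0.011939928297241189 [ 0.59313522 -0.08633418 -4.68401394] (np.float64(6.571112985856566), array([-1.93406303e-04,  4.29703153e-04, -9.99999889e-01]))
mat coords 0.045810384226307434 8.819714658807452e-05
side 0.02 45 l [-0.0061 -0.0058 -0.005  -0.0047  0.0046] t [-0.0729  0.0554]
side 0.04 32 l [-0.0054 -0.005  -0.0048 -0.0003  0.0052] t [-0.0729  0.0408]
side 0.06 103 l [-0.09   -0.0838 -0.0784 -0.0049  0.0057] t [-0.0721  0.0218]
side 0.08 90 l [-0.0717 -0.067  -0.0627 -0.0053  0.0011] t [-0.0722  0.0201]
side 0.1 102 l [-0.0564 -0.0507 -0.0455 -0.0049  0.0016] t [-0.0725  0.0207]
side 0.12 94 l [-0.039  -0.0339 -0.0293 -0.0051  0.0044] t [-0.0728  0.0203]
side 0.14 88 l [-0.0218 -0.0179 -0.0139 -0.0054  0.0037] t [-0.0723  0.0185]
side 0.16 53 l [-0.0143 -0.0066 -0.0048  0.0028  0.0142] t [-0.0735 -0.0083]
side 0.18 195 l [-0.0139 -0.0036  0.0004  0.0042  0.0147] t [-0.0717  0.0277]
```

Request:
{"api": "send_rows", "payload": {"rows": "0 0 -0.001 0 0.05;0 0 -0.002 0 0.05;0 0 -0.003 0 0.05;0 0 -0.0035 0 0.05;0 0 -0.0035 0 0.05"}}

```text
time_s: 24.22
eef_pos: [0.5165, -0.2026, 0.1447]
ee_rot: [2.091, 2.344, 0.0]
ft_force: [0.4, -0.5, -5.1]
width: 0.0117
grip_force: 30.0
```

Request:
{"api": "send_rows", "payload": {"rows": "0 0 -0.0005 0 0.05;0 0 -0.001 0 0.05;0 0 -0.001 0 0.05"}}

```text
time_s: 24.47
eef_pos: [0.5167, -0.2028, 0.1442]
ee_rot: [2.091, 2.344, 0.0]
ft_force: [-0.0, -0.6, -0.6]
width: 0.0119
grip_force: 30.0
```

Request:
{"api": "send_rows", "payload": {"rows": "0 0 0 0 0.08;0 0 0 0 0.12;0 0 0 0 0.15;-0.002 -0.0002 0 0 0.17;-0.005 -0.0006 0 0 0.19;-0.008 -0.0009 0 0 0.21;-0.011 -0.0012 0 0 0.23;-0.014 -0.0016 0 0 0.25"}}

```text
time_s: 25.13
eef_pos: [0.5022, -0.2041, 0.1437]
ee_rot: [2.091, 2.344, 0.0]
ft_force: [0.1, 0.3, -0.7]
width: 0.0232
grip_force: 0.0
```

Request:
{"api": "send_rows", "payload": {"rows": "-0.003 -0.0003 0 0 0.27;-0.006 -0.0007 0 0 0.29;-0.009 -0.001 0 0 0.31;-0.012 -0.0013 0 0 0.33;-0.015 -0.0017 0 0 0.35;-0.018 -0.002 0 0 0.37;-0.021 -0.0024 0 0 0.39;-0.024 -0.0027 0 0 0.41"}}

```text
time_s: 25.8
eef_pos: [0.4782, -0.2068, 0.1436]
ee_rot: [-2.091, -2.344, 0.0]
ft_force: [-0.9, -1.1, -0.1]
width: 0.0383
grip_force: 0.3
```

Request:
{"api": "send_rows", "payload": {"rows": "-0.003 -0.0003 0 0 0.42;-0.006 -0.0007 0 0 0.43;-0.009 -0.001 0 0 0.44;-0.012 -0.0013 0 0 0.45;-0.015 -0.0017 0 0 0.45;-0.018 -0.002 0 0 0.45;-0.021 -0.0024 0 0 0.45;-0.024 -0.0027 0 0 0.45"}}

```text
time_s: 26.47
eef_pos: [0.4544, -0.2096, 0.1437]
ee_rot: [2.091, 2.344, 0.0]
ft_force: [0.1, -0.2, -0.1]
width: 0.0422
grip_force: 0.0
```

```bash
cat >> h.py <<'E'
def matview():
    s=sense();print(s["time_s"],s["eef_pos"],s["width"],s["ft_force"],s["grip_force"])
    q=s["eef_pos"][:2]; a=np.radians(6.44);D=np.array([np.cos(a),np.sin(a)]);E=np.array([-D[1],D[0]]);r=q-[.471,-.207];print("mat coords",r@D,r@E)
    return sec(np.array([.471,-.207]),6.44,np.arange(.02,.2,.02),("side","top"),(-.13,.13),.085)
E
python3 -c "
from h import *
matview()"
```

```text
26.4667 [ 0.45436625 -0.20958903  0.14372628] 0.042194662135895684 [ 0.06185865 -0.20017027 -0.05091176] 0.0
mat coords -0.016819185659948093 -0.0007070031935053353
side 0.02 141 l [-0.0525  0.0407  0.0433  0.0458  0.0484] t [-0.0732  0.0688]
side 0.04 135 l [-0.0472  0.0292  0.0337  0.0362  0.039 ] t [-0.0735  0.0707]
side 0.06 143 l [-0.0421  0.0217  0.0244  0.0269  0.0293] t [-0.073   0.0636]
side 0.08 113 l [-0.0366  0.0131  0.0154  0.0176  0.0199] t [-0.0731  0.0415]
side 0.1 118 l [-0.002   0.0043  0.0061  0.0081  0.0102] t [-0.0733  0.0689]
side 0.12 137 l [-0.0104 -0.0051 -0.003  -0.0009  0.0014] t [-0.0735  0.0704]
side 0.14 140 l [-0.0209 -0.0144 -0.0123 -0.0103 -0.0084] t [-0.0728  0.0659]
side 0.16 252 l [-0.0435 -0.0329 -0.024  -0.0203  0.0105] t [-0.0729  0.0697]
side 0.18 45 l [-0.0483 -0.0428 -0.0251  0.0097  0.0149] t [-0.0449  0.0083]
top 0.02 39 l [-0.0561 -0.0509  0.04    0.0441  0.1069] t [-0.018   0.0784]
top 0.04 28 l [-0.0499 -0.0476  0.0323  0.0341  0.0383] t [0.0017 0.0747]
top 0.06 32 l [-0.0435 -0.0399  0.0225  0.0261  0.0283] t [0.0043 0.0769]
top 0.08 19 l [-0.0382 -0.0129  0.0138  0.0154  0.018 ] t [0.0098 0.0774]
top 0.1 18 l [-0.0339  0.0015  0.0055  0.0064  0.0093] t [0.0095 0.0411]
top 0.12 22 l [-0.008  -0.0052 -0.0039 -0.0019  0.0012] t [0.0117 0.051 ]
top 0.14 23 l [-0.0166 -0.0154 -0.0132 -0.0119 -0.0095] t [-0.0683  0.0567]
top 0.16 52 l [-0.0368 -0.0343 -0.0289 -0.0226 -0.0186] t [-0.0652  0.0716]
top 0.18 7 l [-0.033  -0.031  -0.0296 -0.0272 -0.0255] t [0.0267 0.056 ]
```

Request:
{"api": "send_rows", "payload": {"rows": "-0.002 -0.0002 0 0 0.48;-0.004 -0.0004 0 0 0.5;-0.004 -0.0004 0 0 0.5;-0.004 -0.0004 0.01 0 0.5;-0.004 -0.0004 0.025 0 0.5;-0.004 -0.0004 0.05 0 0.5;-0.004 -0.0004 0.085 0 0.5;-0.004 -0.0004 0.12 0 0.5"}}

```text
time_s: 27.23
eef_pos: [0.4502, -0.2095, 0.2652]
ee_rot: [-2.091, -2.344, -0.0]
ft_force: [0.6, -0.0, 0.4]
width: 0.0473
grip_force: 0.0
```

Request:
{"api": "send_rows", "payload": {"rows": "-0.02 0.02 0.01 0 0.5;-0.04 0.05 0.01 0 0.5;-0.06 0.08 0.01 0 0.5;-0.08 0.11 0.01 0 0.5;-0.1 0.14 0.01 0 0.5;-0.12 0.17 0.01 0 0.5;-0.13 0.19 0.01 0 0.5;-0.13 0.19 0.01 0 0.5"}}

```text
time_s: 27.9
eef_pos: [0.3181, -0.0168, 0.2747]
ee_rot: [2.087, 2.348, 0.003]
ft_force: [-0.1, 0.6, 0.1]
width: 0.047
grip_force: 0.0
```

```bash
python3 - <<'E'
from h import *
o=matview()
cv2.imwrite("pics/g.png",np.hstack([o[n]["color"] for n in o])[::1,:,::-1][:, :].astype(np.uint8)) 
a=cv2.resize(np.hstack([o["side"]["color"],o["top"]["color"]])[...,::-1],(800,300)); cv2.imwrite("pics/g.png",a)
E
```

```text
27.9 [ 0.31809068 -0.01684074  0.27474482] 0.04703265130129557 [-0.0967914   0.62362384  0.07025904] 0.0
mat coords -0.1306156690479106 0.20611004753368262
side 0.02 135 l [-0.052   0.0409  0.0434  0.0459  0.0484] t [-0.073   0.0694]
side 0.04 133 l [-0.0471  0.0315  0.0338  0.0362  0.0385] t [-0.0733  0.0701]
side 0.06 144 l [-0.0419  0.0217  0.0246  0.0271  0.0297] t [-0.0727  0.071 ]
side 0.08 138 l [-0.0365  0.013   0.0153  0.0177  0.0199] t [-0.0728  0.0685]
side 0.1 132 l [-0.0019  0.0044  0.0063  0.0085  0.0107] t [-0.0728  0.0705]
side 0.12 133 l [-0.0105 -0.0049 -0.0029 -0.0009  0.0012] t [-0.0733  0.0705]
side 0.14 139 l [-0.0209 -0.0144 -0.0124 -0.0104 -0.0083] t [-0.0738  0.0692]
side 0.16 225 l [-0.0354 -0.0326 -0.024  -0.0208 -0.0181] t [-0.0733  0.074 ]
top 0.02 115 l [-0.1049 -0.0518  0.042   0.0452  0.0946] t [-0.0696  0.0776]
top 0.04 78 l [-0.0487 -0.0228  0.033   0.0353  0.0396] t [-0.0696  0.0712]
top 0.06 79 l [-0.044   0.0209  0.0238  0.0263  0.0288] t [-0.0642  0.0772]
top 0.08 83 l [-0.0386  0.0101  0.0139  0.0166  0.0193] t [-0.0655  0.0771]
top 0.1 90 l [-0.0338  0.0024  0.0049  0.007   0.0107] t [-0.0665  0.0725]
top 0.12 68 l [-0.0086 -0.0056 -0.0033 -0.0019 -0.    ] t [-0.0664  0.0733]
top 0.14 68 l [-0.0176 -0.0145 -0.0127 -0.0112 -0.0085] t [-0.0673  0.0773]
top 0.16 138 l [-0.0365 -0.0332 -0.0261 -0.0221 -0.0185] t [-0.0687  0.0765]
top 0.18 25 l [-0.0335 -0.0321 -0.0297 -0.0279 -0.0268] t [-0.0601  0.0639]
```

View pics/g.png

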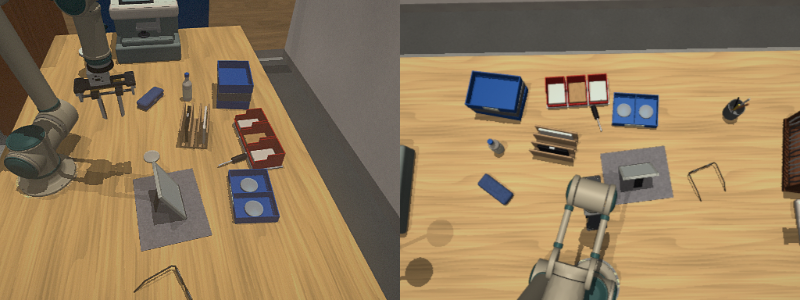

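The picture shows the mirror standing on the mat on its strut (side view (170,190), top view (638,175)), with nothing else moved and the arm clear. The lean is 0.43 rad and the yaw matches the mat to within about 0.1°. I'm handing in.

```bash
python3 -c "
from bench import *
print(close_job())"
```

```text
the job is handed in; nothing more can be done
None
```

The mirror stands on the grey mat, leaning back 0.43 rad on its fully opened strut with the glass facing the customer's side, and nothing else appears to have moved; the job was handed in at about 28 s.

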